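# Make the valve test station ready for the next lot

### The job

Load every motorised valve on the bench into the blue tote while it stands at the near end of the roller track, then push the loaded tote along the rollers until it is fully home in the station bay. Slide both manifold plates across the setting bed, never lifting them, until the whole front edge of each lies on the scribed line, square to the bed, and leave everything else on the bench alone.

Things in the scene. Friction and masses are not known exactly. Their poses are not given: they have to be found in the camera images.
- bed: aluminium setting bed fixed to the bench, 360 x 460 x 6 mm. Origin: centre of its underside; its top is 6 mm up. Its x axis runs across the scribed line, away from the robot; it may lie a little turned
- line (a point): middle of the black scribed line on the top of the bed. The line is 2.5 mm wide and 460 mm long (the full width of the bed) and runs along the bed's y axis; it is 100 mm from the bed's centre towards +x (80 mm of bed lies beyond it), with short ticks just beyond it. Same axes as the bed. Only a mark: nothing stops a plate there
- tote: open blue plastic tote, 200 (x) x 140 (y) x 50 mm high, walls and floor 4 mm thick, 300 g empty, standing on the rollers with its x axis along the track. Origin: centre of its underside
- track: fixed roller track. Origin: its middle, at bench height; x runs along it, away from the robot, to the bay. 13 free steel rollers (tops 42 mm up, slight drag) between rails (tops 50 mm up, inner faces at y +-75 mm). The station bay is the end from x = 70 mm on: grey cheeks and an end stop, 95 mm high; stop face at x = 200 mm, so the tote is home, touching it, with its origin at x = 100 mm
- valve1: motorised ball valve, 350 g (absent in some starts): a steel pipe body 80 mm long along its x axis (ends 34 mm square, axis 17 mm up) with a black motor housing 42 (x) x 36 (y) x 42 mm on a stem above it (housing from 39 to 81 mm up). It starts standing with the housing upwards. Origin: under the middle of the pipe body, z towards the housing
- valve1_motor (a point): centre of that valve's motor housing, 60 mm above the valve's origin; a good place to grip, across the 42 mm (fingers closing along the valve's x) or the 36 mm
- valve2: motorised ball valve, 350 g (absent in some starts): a steel pipe body 80 mm long along its x axis (ends 34 mm square, axis 17 mm up) with a black motor housing 42 (x) x 36 (y) x 42 mm on a stem above it (housing from 39 to 81 mm up). It starts standing with the housing upwards. Origin: under the middle of the pipe body, z towards the housing
- valve2_motor (a point): centre of that valve's motor housing, 60 mm above the valve's origin; a good place to grip, across the 42 mm (fingers closing along the valve's x) or the 36 mm
- valve3: motorised ball valve, 350 g (absent in some starts): a steel pipe body 80 mm long along its x axis (ends 34 mm square, axis 17 mm up) with a black motor housing 42 (x) x 36 (y) x 42 mm on a stem above it (housing from 39 to 81 mm up). It starts standing with the housing upwards. Origin: under the middle of the pipe body, z towards the housing
- valve3_motor (a point): centre of that valve's motor housing, 60 mm above the valve's origin; a good place to grip, across the 42 mm (fingers closing along the valve's x) or the 36 mm
- valve4: motorised ball valve, 350 g (absent in some starts): a steel pipe body 80 mm long along its x axis (ends 34 mm square, axis 17 mm up) with a black motor housing 42 (x) x 36 (y) x 42 mm on a stem above it (housing from 39 to 81 mm up). It starts standing with the housing upwards. Origin: under the middle of the pipe body, z towards the housing
- valve4_motor (a point): centre of that valve's motor housing, 60 mm above the valve's origin; a good place to grip, across the 42 mm (fingers closing along the valve's x) or the 36 mm
- plate_a: flat square dark steel manifold plate, 100 x 100 x 20 mm, about 0.6 kg, lying on the bed, too wide to grip flat. Two low brass plugs (22 mm across, 8 mm high) stand near its front edge. Origin: centre of its underside; x points to the front edge (away from the robot)
- plate_a_edge_left (a point): left end of that front edge (x = 50, y = +50 mm on the plate), at its foot
- plate_a_edge_right (a point): right end of that front edge (x = 50, y = -50 mm on the plate), at its foot
- plate_b: flat square dark steel manifold plate, 100 x 100 x 20 mm, about 0.6 kg, lying on the bed, too wide to grip flat. Two low brass plugs (22 mm across, 8 mm high) stand near its front edge. Origin: centre of its underside; x points to the front edge (away from the robot)
- plate_b_edge_left (a point): left end of that front edge (x = 50, y = +50 mm on the plate), at its foot
- plate_b_edge_right (a point): right end of that front edge (x = 50, y = -50 mm on the plate), at its foot
- switch_box: black and yellow switch box, 72 x 72 x 58 mm; leave alone
- pipe_tee: loose brass pipe tee, 70 mm long, 30 mm high, near the valves; not part of the lot, leave alone

How it is judged (in metres and radians):
On the way, in this order (a step that is already met when the one before it is completed fails the run):
1. every valve present lies in the tote while the tote is still well out of the bay (x of valve1_motor in the frame of tote between -0.098 and 0.098 m and y of valve1_motor in the frame of tote between -0.068 and 0.068 m and x of valve1 in the frame of tote between -0.098 and 0.098 m and y of valve1 in the frame of tote between -0.068 and 0.068 m and z of valve1 in the frame of tote between -0.01 and 0.05 m and x of valve2_motor in the frame of tote between -0.098 and 0.098 m and y of valve2_motor in the frame of tote between -0.068 and 0.068 m and x of valve2 in the frame of tote between -0.098 and 0.098 m and y of valve2 in the frame of tote between -0.068 and 0.068 m and z of valve2 in the frame of tote between -0.01 and 0.05 m and x of valve3_motor in the frame of tote between -0.098 and 0.098 m and y of valve3_motor in the frame of tote between -0.068 and 0.068 m and x of valve3 in the frame of tote between -0.098 and 0.098 m and y of valve3 in the frame of tote between -0.068 and 0.068 m and z of valve3 in the frame of tote between -0.01 and 0.05 m and x of valve4_motor in the frame of tote between -0.098 and 0.098 m and y of valve4_motor in the frame of tote between -0.068 and 0.068 m and x of valve4 in the frame of tote between -0.098 and 0.098 m and y of valve4 in the frame of tote between -0.068 and 0.068 m and z of valve4 in the frame of tote between -0.01 and 0.05 m and x of tote in the frame of track below 0.03 m), for 0.2 s.
2. the loaded tote is fully home in the bay (x of tote in the frame of track above 0.093 m and z of tote in the frame of track below 0.05 m and x of valve1_motor in the frame of tote between -0.098 and 0.098 m and y of valve1_motor in the frame of tote between -0.068 and 0.068 m and x of valve1 in the frame of tote between -0.098 and 0.098 m and y of valve1 in the frame of tote between -0.068 and 0.068 m and z of valve1 in the frame of tote between -0.01 and 0.05 m and x of valve2_motor in the frame of tote between -0.098 and 0.098 m and y of valve2_motor in the frame of tote between -0.068 and 0.068 m and x of valve2 in the frame of tote between -0.098 and 0.098 m and y of valve2 in the frame of tote between -0.068 and 0.068 m and z of valve2 in the frame of tote between -0.01 and 0.05 m and x of valve3_motor in the frame of tote between -0.098 and 0.098 m and y of valve3_motor in the frame of tote between -0.068 and 0.068 m and x of valve3 in the frame of tote between -0.098 and 0.098 m and y of valve3 in the frame of tote between -0.068 and 0.068 m and z of valve3 in the frame of tote between -0.01 and 0.05 m and x of valve4_motor in the frame of tote between -0.098 and 0.098 m and y of valve4_motor in the frame of tote between -0.068 and 0.068 m and x of valve4 in the frame of tote between -0.098 and 0.098 m and y of valve4 in the frame of tote between -0.068 and 0.068 m and z of valve4 in the frame of tote between -0.01 and 0.05 m), for 0.2 s.
At the end, for the whole second after the job is handed in: every valve present lies in the tote; the tote stands on the rollers in the bay within 7 mm of the stop, at rest; both plates lie flat on the bed with both ends of their front edge within 4 mm of the middle of the scribed line, within the line's length, at rest (all of step 2 and linear speed of each of tote, plate_a, plate_b below 0.01 m/s and x of plate_a_edge_left in the frame of line between -0.004 and 0.004 m and x of plate_a_edge_right in the frame of line between -0.004 and 0.004 m and y of plate_a in the frame of line between -0.18 and 0.18 m and z of each of plate_a, plate_b in the frame of line below 0.004 m and x of plate_b_edge_left in the frame of line between -0.004 and 0.004 m and x of plate_b_edge_right in the frame of line between -0.004 and 0.004 m and y of plate_b in the frame of line between -0.18 and 0.18 m); the robot touches nothing.
It fails at once if a manifold plate lifted off the bed (z of any of plate_a, plate_b in the frame of bed above 0.03 m).
It fails at once if the tote lifted off the rollers (z of tote in the frame of track above 0.075 m).
It fails at once if the switch box or the pipe tee moved more than 5 cm (distance of any of switch_box, pipe_tee from where it was at the start of the episode above 0.05 m).
Of valve1, valve2, valve3, valve4 only 2 to 4 are there at a start; the rules pass over those that are not, and their reading is None.
At some moment in a run one of plate_a, plate_b may be knocked a few centimetres aside while the robot is not near it.
Once in a run the grip may slacken for a moment while it holds something.
It also fails if it takes over 210 s, if anything falls off the work surface, if the arm or the gripper's body presses on something with over 40 N, if the wrist force passes 120 N, or if a joint passes its speed limit or range.

### The arm

A 6-joint arm with a two-finger parallel gripper is mounted at the origin on the work surface. World frame = base frame: x ahead of the robot, y to its left, z up, the work surface at z = 0. Lengths are in m, angles in degrees, forces in N, time in s.
With the tool pointing down it reaches from about 0.25 to 0.775 m from the base axis. Payload 8.9 kg.
Tool frame: the origin (TCP) lies at the very end of the fingers, on their centre line; the grasp point (between the pads) lies 19 mm behind it; z points along the fingers, y is the line along which they close (so a half turn about z gives the same grasp; the last joint's range is limited). The gripper opens to 85 mm and grips with 20 to 120 N. Pads are 22 mm wide; open, the fingers measure 114 mm over their backs; the gripper's body (76 mm by 85 mm) begins 54 mm behind the grasp point. The pads swing forward as they close: fully open they stand 13 mm farther back than shut.
Start: joints at [68.394, 16.656, -8.789, 64.555, 0, 82.019], TCP at [0.124, 0.51, 0.205] pointing down, gripper open.
Joint ranges: [-144.48, 144.48], [-52.06, 99.96], [-74.48, 78.29], [-112.23, 115.85], [-86.99, 84.42], [-180, 180]. Speed limits (degrees/s): [127.2, 127.2, 159.86, 180, 180, 180].

### API

Orientations are given as a 3x3 rotation matrix whose columns are the frame's x, y, z axes.
In Python, from rig import r gives the robot as it stands. The module is installed in compiled form; this text tells all that it offers.
- The arm moves only by the shell command python3 -m jog 'ROWS' [OPENING] [FORCE]. ROWS is JSON, a list of rows, each a list of 4 numbers: the shift along the world's x, y, z as a fraction of full scale, then the turn about the world's z as a fraction of full scale. A call has 1 to 5 rows; each row is the pose to reach, as a shift and turn from the pose commanded when the call began; what a row does not reach only later rows make up. Full scale, the value 1, is 0.3 m for a shift and 60 degrees for a turn. A row lasts 1/8 s, in which the tool goes at most 62.5 mm and 10.7 degrees, less where a joint would pass 70% of its speed; a pose out of reach is approached as far as the arm can. A call with a number of a shift or a turn outside -1 to 1 is refused whole. A call with a gripper value outside its range is refused whole. OPENING is the opening, from -1 (shut) to 1 (fully open), set as the call begins (- or left out, the last holds). The fingers move at their own pace and stop on an object; FORCE is the grip in N (left out, the last holds). Time passes only in rows, so rows that repeat a pose let the fingers close. It gives the time, the measured TCP pose, the force, the opening and the grip force at its end, in the units of the state.
- r.get_state(): the state, without advancing time (a new reading comes with each control period).
- r.grab_frame(name): name is "scene" or "top"; returns the picture (384x512x3 uint8, red, green, blue); there is no depth.
- r.calibration(name): a dict with "fx", "fy", "cx", "cy" (pixels), "R" (3x3) and "t" (3): a world point X has camera coordinates R X + t. Camera axes: x right, y down, z forward; pixel columns grow to the right and rows downward; lengths in m; the calibration is good to about 2 mm. A picture is of the moment at which its call begins. calibration takes no time and is no camera call.
- r.job_done(): hands the job in; it is judged then, once.
The state is a dict: "time_s": time; "joints": joint angles; "joint_vel": joint speeds; "effort": joint torques, N m; "tool_pos": TCP position; "orientation": TCP orientation; "wrist_force": force on the tool from outside, world axes, zero at the start; "moment": the same for the moment, N m; "width": finger opening in m; "grasp_force": force on a finger pad.
Only numpy, scipy, OpenCV 4.12 (cv2) and the standard library are available. Lean on these libraries where they do the work, as an engineer would, in place of code of your own. Each camera call takes 0.05 s, during which the arm holds its last target. There are 200 camera calls.

## Working session

There is one attempt and no reset: what is moved stays moved. The work goes in short steps, Python scripts to look and compute and a shell command to move; the robot and the scene stay as the last step left them, time stands still between calls to the robot, and variables do not carry over. Pictures are saved under pics/ and viewed, at most 16 in all, crops included, and the job is handed in when it is done.

```bash
mkdir -p pics
cat > h.py <<'E'
import numpy as np, cv2
from rig import r
def cal(n):
    c=r.calibration(n); K=np.array([[c['fx'],0,c['cx']],[0,c['fy'],c['cy']],[0,0,1]]); return K,np.array(c['R']),np.array(c['t'])
def ray(n,uv,z):
    K,R,t=cal(n); o=-R.T@t; d=R.T@np.linalg.inv(K)@np.array([uv[0],uv[1],1.]); return o+d*(z-o[2])/d[2]
def proj(n,X):
    K,R,t=cal(n); p=K@(R@np.array(X)+t); return p[:2]/p[2]
def save(n,f,crop=None,s=1.5):
    im=r.grab_frame(n); cv2.imwrite('pics/raw_'+f,im[:,:,::-1]); c=im if crop is None else im[crop[1]:crop[3],crop[0]:crop[2]]
    cv2.imwrite('pics/'+f,cv2.resize(c[:,:,::-1],None,fx=s,fy=s,interpolation=cv2.INTER_CUBIC)); return im
E
python3 - <<'E'
from h import *
save('top','t1.png');save('scene','s1.png')
for n in('top','scene'):
    K,R,t=cal(n);print(n,K[0,0],np.round(R,3).tolist(),np.round(-R.T@t,3))
s=r.get_state();print(s)
E
```

```text
top 422.85330649952806 [[0.015, -1.0, -0.004], [-0.973, -0.013, -0.232], [0.232, 0.007, -0.973]] [ 0.364 -0.05   1.018]
scene 397.73788170487717 [[0.124, 0.992, -0.015], [0.65, -0.093, -0.754], [-0.75, 0.083, -0.657]] [ 1.4   -0.118  0.79 ]
{'time_s': 0.1, 'joints': array([ 6.83922229e+01,  1.66844424e+01, -8.82703624e+00,  6.45540070e+01,
       -1.75047457e-04,  8.20184206e+01]), 'joint_vel': array([ 0.04540374, -0.0549961 ,  0.19756093,  0.0226476 ,  0.0741149 ,
       -0.00429093]), 'effort': array([ 1.16264713e-03, -5.37977886e+01,  3.31918430e+01,  9.36213706e-03,
       -2.77505169e-04, -6.33662466e-06]), 'tool_pos': array([0.12352702, 0.50982998, 0.20449925]), 'orientation': array([[-9.71853351e-01,  2.35586266e-01, -4.18048387e-04],
       [ 2.35586585e-01,  9.71852782e-01, -1.06374751e-03],
       [ 1.55677184e-04, -1.13229317e-03, -9.99999347e-01]]), 'wrist_force': array([ 0.28172672,  0.36628933, -0.41940897]), 'moment': array([ 0.0426077 , -0.02765956, -0.04935521]), 'grasp_force': 0.0, 'width': 0.08531366025035202}
```

View pics/t1.png

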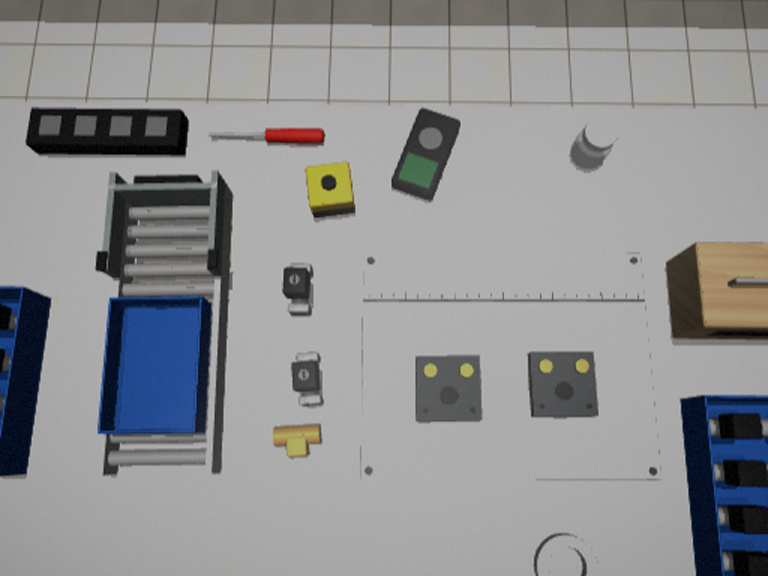

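View pics/s1.png

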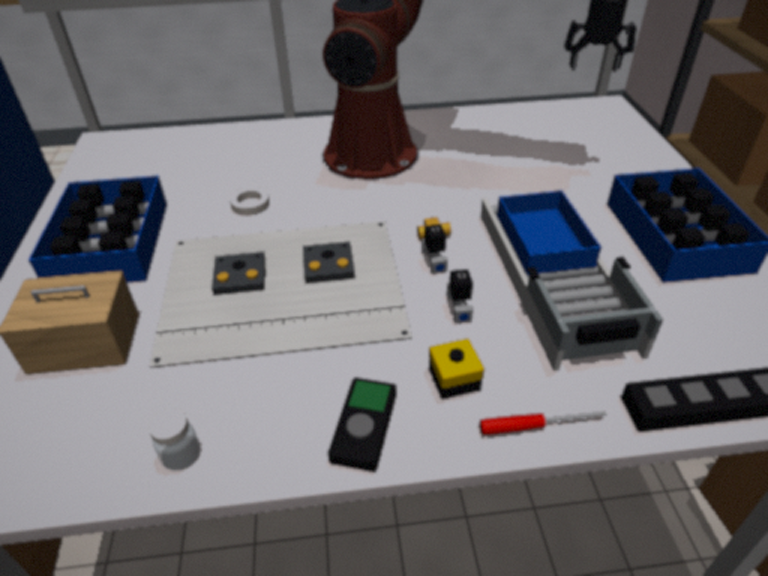

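The top view shows two valves with housings near (297,281) and (306,376). The tee is at (297,438), the empty tote at (155,365), and the plates at (448,388) and (563,383). The scribed line runs along row 300 (1.5x pixels). The scene view confirms there are only two loose valves.

Run:
```python
from h import *
im=cv2.imread('pics/raw_t1.png'); 
cv2.imwrite('pics/c1.png',cv2.resize(im[165:320,50:225],None,fx=3.9,fy=3.9,interpolation=cv2.INTER_CUBIC))
g=im.max(2)
def comps(mask,x0,y0,x1,y1,mina=60):
    m=np.zeros_like(mask);m[y0:y1,x0:x1]=mask[y0:y1,x0:x1]
    return [c for c in cv2.findContours(m,cv2.RETR_EXTERNAL,cv2.CHAIN_APPROX_NONE)[0] if cv2.contourArea(c)>mina]
print('housings')
for c in comps((g<95).astype(np.uint8),180,165,220,275):
    rc=cv2.minAreaRect(c);print(np.round(rc[0],1),np.round(rc[1],1),round(rc[2],1),np.round(ray('top',rc[0],.081),3), cv2.boundingRect(c))
print('plates')
for c in comps((g<110).astype(np.uint8),250,210,420,300,600):
    b=cv2.boxPoints(cv2.minAreaRect(c));print(np.round(b,1).tolist());print(np.round([ray('top',p,.026)[:2] for p in b],4).tolist())
print('tote')
hsv=cv2.cvtColor(im,cv2.COLOR_BGR2HSV);m=((hsv[:,:,0]>105)&(hsv[:,:,0]<125)&(hsv[:,:,1]>120)).astype(np.uint8)
for c in comps(m,55,180,150,300,600):
    b=cv2.boxPoints(cv2.minAreaRect(c));print(np.round(b,1).tolist(),np.round([ray('top',p,.092)[:2] for p in b],4).tolist())
print('line', [np.round(ray('top',(u/1.5,300/1.5),.006),4) for u in (363,645)])
# line subpixel
def line():
    us=np.arange(250,425);vs=[]
    for u in us:
        col=255-g[192:206,u].astype(float);col-=np.median(col);col[col<15]=0
        vs.append(192+(col*np.arange(14)).sum()/max(col.sum(),1e-9) if col.sum()>0 else np.nan)
    return us,np.array(vs)
us,vs=line();k=np.isfinite(vs);p=np.polyfit(us[k],vs[k],1);res=vs-np.polyval(p,us);k&=abs(res)<.7;p=np.polyfit(us[k],vs[k],1)
print(p,k.sum());P=[ray('top',(u,np.polyval(p,u)),.006) for u in(243,430)];print(P, np.degrees(np.arctan2(P[0][0]-P[1][0],P[0][1]-P[1][1])))
```

```text
housings
[204.  249.5] [18. 27.] 0.0 [0.462 0.08  0.081] (195, 236, 19, 28)
[198.5 189.5] [23. 19.] 90.0 [0.599 0.099 0.081] (189, 178, 20, 24)
plates
[[277.0, 280.0], [277.0, 237.0], [320.0, 237.0], [320.0, 280.0]]
[[0.4003, -0.0836], [0.4996, -0.083], [0.5011, -0.1842], [0.4017, -0.1824]]
[[352.0, 235.0], [398.0, 235.0], [398.0, 278.0], [352.0, 278.0]]
[[0.5069, -0.2596], [0.5084, -0.3678], [0.4089, -0.3618], [0.4073, -0.2561]]
tote
[[64.69999694824219, 288.70001220703125], [69.5, 193.8000030517578], [140.60000610351562, 197.3000030517578], [135.89999389648438, 292.20001220703125]] [[0.373, 0.3731], [0.5819, 0.3879], [0.5759, 0.2265], [0.3678, 0.2199]]
line [array([0.5923, 0.0027, 0.006 ]), array([ 0.5987, -0.4577,  0.006 ])]
[3.27933792e-05 1.99851567e+02] 155
[array([5.92689701e-01, 2.38802432e-04, 6.00000000e-03]), array([ 0.59899891, -0.45776342,  0.006     ])] -0.7892273780776825
```

View pics/c1.png

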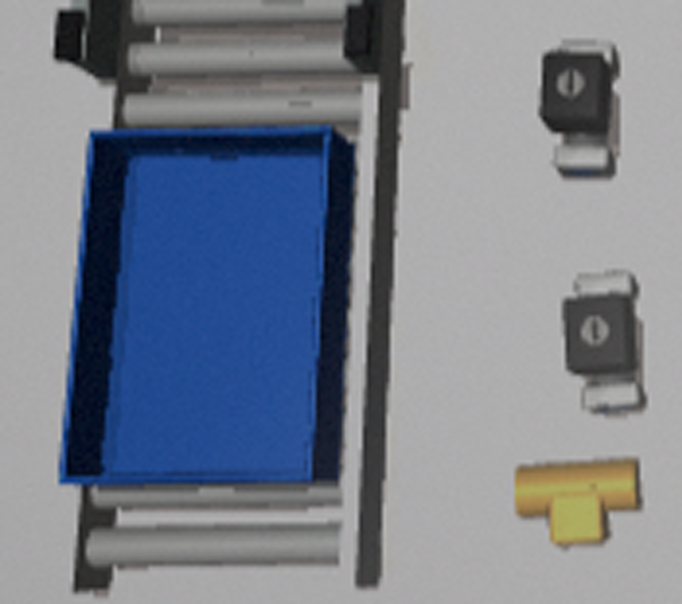

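Crop (3.9x, offset 50,165): the screw marks on the housing tops are at (571,83) and (595,331). The pipe ends are at (590,45)/(585,158) and (606,282)/(613,397). The tote rim corners are about (92,130), (332,127), (314,482) and (62,482).

Run:
```python
from h import *
f=lambda u,v,z: ray('top',(50+(u+.5)/3.9-.5,165+(v+.5)/3.9-.5),z)
for n,s,a,b in(('far',(571,83),(590,45),(585,158)),('near',(595,331),(606,282),(613,397))):
    A,B=f(*a,.034),f(*b,.034);print(n,np.round(f(*s,.081),4),A.round(4),B.round(4),'mid',((A+B)/2).round(4),'yaw',np.degrees(np.arctan2(*(A-B)[1::-1])))
c=[f(*p,.092) for p in((92,130),(332,127),(314,482),(62,482))]
print(np.round(c,4).tolist(),np.mean(c,0)); d=c[0]+c[1]-c[2]-c[3];print('tote yaw',np.degrees(np.arctan2(d[1],d[0])))
s=r.get_state();o=s['orientation'];print('tool y dir',np.degrees(np.arctan2(o[1,1],o[0,1])))
```

```text
far [0.607  0.1049 0.081 ] [0.6437 0.1021 0.034 ] [0.5721 0.1017 0.034 ] mid [0.6079 0.1019 0.034 ] yaw 0.2797264027803283
near [0.462 0.084 0.081] [0.4963 0.0855 0.034 ] [0.4283 0.0783 0.034 ] mid [0.4623 0.0819 0.034 ] yaw 6.051632792273574
[[0.5724, 0.3783, 0.092], [0.5761, 0.2398, 0.092], [0.376, 0.2329, 0.092], [0.374, 0.3714, 0.092]] [0.47462588 0.30559416 0.092     ]
tote yaw 1.9795651065740842
tool y dir 76.37380743755322
```

```bash
python3 -m jog '[[0.567,-0.7,0,0.2],[0.567,-0.7,0,0.2],[0.567,-0.7,0,0.2],[0.567,-0.7,0,0.2],[0.567,-0.7,0,0.2]]' 1 60; python3 -m jog '[[0.56,-0.7233,0,0.1333],[0.56,-0.7233,0,0.1333],[0.56,-0.7233,0,0.1333],[0.56,-0.7233,0,0.1333],[0.56,-0.7233,0,0.1333]]'
```

```text
time_s: 0.72
tool_pos: [0.295, 0.2979, 0.2049]
orientation: [[-1.0, 0.031, 0.0], [0.031, 1.0, -0.001], [-0.0, -0.001, -1.0]]
wrist_force: [0.2, 0.4, 0.4]
width: 0.0854
grasp_force: 0.0
time_s: 1.35
tool_pos: [0.4632, 0.0806, 0.2047]
orientation: [[-0.994, -0.108, -0.0], [-0.108, 0.994, -0.0], [0.0, -0.0, -1.0]]
wrist_force: [-0.5, -0.3, -0.2]
width: 0.0853
grasp_force: 0.0
```

```bash
python3 -m jog '[[0,0,-0.2,0],[0,0,-0.4,0],[0,0,-0.5,0],[0,0,-0.557,0],[0,0,-0.557,0]]'; python3 -m jog '[[0,0,0,0],[0,0,0,0],[0,0,0,0],[0,0,0,0],[0,0,0,0]]' -1 60;  python3 -m jog '[[0,0,0.15,0],[0,0,0.3,0],[0,0,0.45,0],[0,0,0.6,0],[0,0,0.6,0]]'
```

```text
time_s: 1.98
tool_pos: [0.4604, 0.0832, 0.0367]
orientation: [[-0.994, -0.111, -0.003], [-0.111, 0.994, -0.0], [0.003, 0.0, -1.0]]
wrist_force: [0.8, -0.1, -0.2]
width: 0.0853
grasp_force: 0.0
time_s: 2.6
tool_pos: [0.4624, 0.0835, 0.0389]
orientation: [[-0.994, -0.111, 0.002], [-0.111, 0.994, 0.0], [-0.002, 0.0, -1.0]]
wrist_force: [-1.8, 1.5, 7.6]
width: 0.0349
grasp_force: 59.1
time_s: 3.22
tool_pos: [0.4637, 0.0833, 0.221]
orientation: [[-0.994, -0.111, 0.006], [-0.111, 0.994, 0.0], [-0.006, -0.001, -1.0]]
wrist_force: [0.4, 0.2, -4.6]
width: 0.0346
grasp_force: 62.5
```

```bash
python3 -m jog '[[-0.118,0.18,0,-0.0667],[-0.118,0.36,0,-0.0667],[-0.118,0.54,0,-0.0667],[-0.118,0.7367,0,-0.0667],[-0.118,0.7367,0,-0.0667]]' - 80; python3 -m jog '[[0,0,-0.12,0],[0,0,-0.24,0],[0,0,-0.36,0],[0,0,-0.437,0],[0,0,-0.437,0]]'
```

```text
time_s: 3.85
tool_pos: [0.4251, 0.3074, 0.2161]
orientation: [[-0.999, -0.046, -0.002], [-0.046, 0.999, -0.0], [0.002, 0.0, -1.0]]
wrist_force: [-0.6, -0.6, -4.2]
width: 0.0341
grasp_force: 86.3
time_s: 4.47
tool_pos: [0.4259, 0.3033, 0.0856]
orientation: [[-0.999, -0.041, -0.001], [-0.041, 0.999, -0.001], [0.001, -0.001, -1.0]]
wrist_force: [-0.7, -0.8, -3.7]
width: 0.0338
grasp_force: 87.7
```

Run:
```python
from h import *
save('scene','s2.png',(270,90,512,272),2.8)
```

```text
(no output)
```

View pics/s2.png

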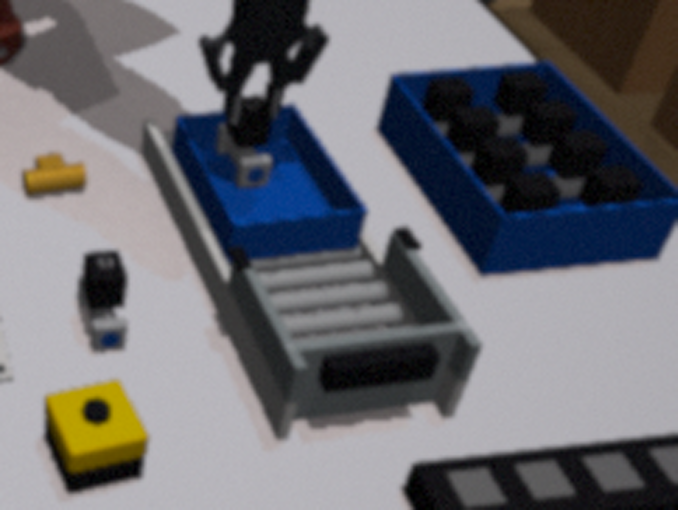

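The valve hangs upright at (252,150), just over the tote floor, so I can release it. The second valve stands untouched at (105,300).

```bash
python3 -m jog '[[0,0,-0.005,0],[0,0,-0.005,0]]'; python3 -m jog '[[0,0,0,0],[0,0,0,0],[0,0,0,0],[0,0,0,0]]' 1 60; python3 -m jog '[[0,0,0.1,0],[0,0,0.25,0],[0,0,0.4,0],[0,0,0.442,0],[0,0,0.442,0]]'; python3 -m jog '[[0.15,-0.17,0,-0.0167],[0.3,-0.34,0,-0.0167],[0.45,-0.5,0,-0.0167],[0.601,-0.665,0,-0.0167],[0.601,-0.665,0,-0.0167]]'; python3 -m jog '[[0,0,0,0],[0,0,-0.2,0],[0,0,-0.4,0],[0,0,-0.6,0],[0,0,-0.6,0]]'; python3 -m jog '[[0,0,0,0],[0,0,0,0],[0,0,0,0],[0,0,0,0],[0,0,0,0]]' -1 60;  python3 -m jog '[[0,0,0.15,0],[0,0,0.3,0],[0,0,0.45,0],[0,0,0.6,0],[0,0,0.6,0]]' - 80
```

```text
time_s: 4.78
tool_pos: [0.426, 0.3037, 0.0849]
orientation: [[-0.999, -0.041, -0.001], [-0.041, 0.999, -0.001], [0.001, -0.001, -1.0]]
wrist_force: [-0.2, 0.7, -3.6]
width: 0.0339
grasp_force: 87.7
time_s: 5.28
tool_pos: [0.4264, 0.3043, 0.0854]
orientation: [[-0.999, -0.041, 0.0], [-0.041, 0.999, 0.0], [-0.0, 0.0, -1.0]]
wrist_force: [0.4, -0.3, -0.2]
width: 0.0854
grasp_force: 0.0
time_s: 5.9
tool_pos: [0.4267, 0.3044, 0.2182]
orientation: [[-0.999, -0.041, 0.001], [-0.041, 0.999, 0.001], [-0.001, 0.001, -1.0]]
wrist_force: [-1.0, -0.4, -1.1]
width: 0.0852
grasp_force: 0.0
time_s: 6.52
tool_pos: [0.6076, 0.1017, 0.2153]
orientation: [[-1.0, -0.021, -0.003], [-0.021, 1.0, -0.001], [0.003, -0.001, -1.0]]
wrist_force: [-0.4, 1.0, -0.1]
width: 0.0853
grasp_force: 0.0
time_s: 7.15
tool_pos: [0.6012, 0.106, 0.0338]
orientation: [[-1.0, -0.026, -0.01], [-0.026, 1.0, -0.0], [0.01, 0.0, -1.0]]
wrist_force: [0.3, -0.8, 0.5]
width: 0.0853
grasp_force: 0.0
time_s: 7.78
tool_pos: [0.6083, 0.1051, 0.0404]
orientation: [[-1.0, -0.024, 0.004], [-0.024, 1.0, 0.001], [-0.004, 0.001, -1.0]]
wrist_force: [-1.8, 1.1, 10.4]
width: 0.0345
grasp_force: 59.1
time_s: 8.4
tool_pos: [0.6089, 0.1048, 0.2224]
orientation: [[-1.0, -0.024, 0.007], [-0.024, 1.0, 0.0], [-0.007, 0.0, -1.0]]
wrist_force: [0.3, 0.2, -4.1]
width: 0.0338
grasp_force: 81.0
```

```bash
python3 -m jog '[[-0.07,0.17,0,0.0167],[-0.14,0.34,0,0.0167],[-0.21,0.51,0,0.0167],[-0.281,0.676,0,0.0167],[-0.281,0.676,0,0.0167]]' - 80; python3 -m jog '[[0,0,0,0],[0,0,-0.15,0],[0,0,-0.3,0],[0,0,-0.437,0],[0,0,-0.437,0]]';python3 -m jog '[[0,0,0,0],[0,0,-0.005,0],[0,0,-0.005,0]]'
python3 - <<'E'
from h import *
save('scene','s3.png',(270,90,512,272),2.8)
E
```

```text
time_s: 9.02
tool_pos: [0.5198, 0.3106, 0.2168]
orientation: [[-0.999, -0.046, -0.002], [-0.046, 0.999, 0.0], [0.002, 0.0, -1.0]]
wrist_force: [0.2, 0.5, -2.9]
width: 0.0341
grasp_force: 81.5
time_s: 9.65
tool_pos: [0.5224, 0.3059, 0.0851]
orientation: [[-0.999, -0.039, -0.002], [-0.039, 0.999, -0.001], [0.002, -0.001, -1.0]]
wrist_force: [-0.9, 0.0, -4.3]
width: 0.0343
grasp_force: 92.9
time_s: 10.02
tool_pos: [0.5226, 0.3073, 0.0854]
orientation: [[-0.999, -0.041, 0.0], [-0.041, 0.999, -0.0], [-0.0, -0.0, -1.0]]
wrist_force: [1.1, 1.4, -2.6]
width: 0.0339
grasp_force: 92.9
```

View pics/s3.png

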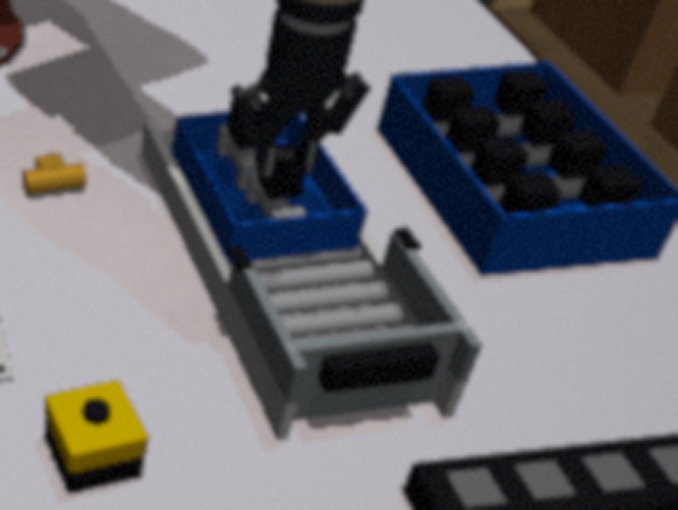

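Both valves are in the tote, the second at (285,190) and still gripped. I'll release it, go behind the tote and look.

```bash
python3 -m jog '[[0,0,0,0],[0,0,0,0],[0,0,0,0],[0,0,0,0]]' 1 60; python3 -m jog '[[0,0,0.1,0],[0,0,0.25,0],[0,0,0.4,0],[0,0,0.442,0],[0,0,0.442,0]]'; python3 -m jog '[[-0.16,-0.006,0,0],[-0.32,-0.012,0,0],[-0.48,-0.018,0,0],[-0.642,-0.022,0,0],[-0.642,-0.022,0,0]]' -1 60; python3 -m jog '[[0,0,0,0],[0,0,-0.15,0],[0,0,-0.3,0],[0,0,-0.487,0],[0,0,-0.487,0]]'
python3 - <<'E'
from h import *
save('top','t2.png')
E
```

```text
time_s: 10.58
tool_pos: [0.5225, 0.3076, 0.0854]
orientation: [[-0.999, -0.041, 0.0], [-0.041, 0.999, 0.0], [-0.0, 0.0, -1.0]]
wrist_force: [-0.2, -0.0, -0.1]
width: 0.0858
grasp_force: 0.0
time_s: 11.2
tool_pos: [0.5227, 0.3077, 0.2182]
orientation: [[-0.999, -0.041, 0.001], [-0.041, 0.999, 0.0], [-0.001, 0.0, -1.0]]
wrist_force: [-0.5, -0.2, -0.4]
width: 0.0855
grasp_force: 0.0
time_s: 11.82
tool_pos: [0.326, 0.3001, 0.2165]
orientation: [[-0.999, -0.044, -0.003], [-0.044, 0.999, -0.002], [0.003, -0.002, -1.0]]
wrist_force: [1.0, -0.7, 0.8]
width: 0.0
grasp_force: 0.0
time_s: 12.45
tool_pos: [0.3276, 0.2988, 0.0686]
orientation: [[-0.999, -0.04, -0.007], [-0.04, 0.999, -0.004], [0.007, -0.004, -1.0]]
wrist_force: [0.0, 0.5, 0.5]
width: 0.0001
grasp_force: 0.0
```

View pics/t2.png

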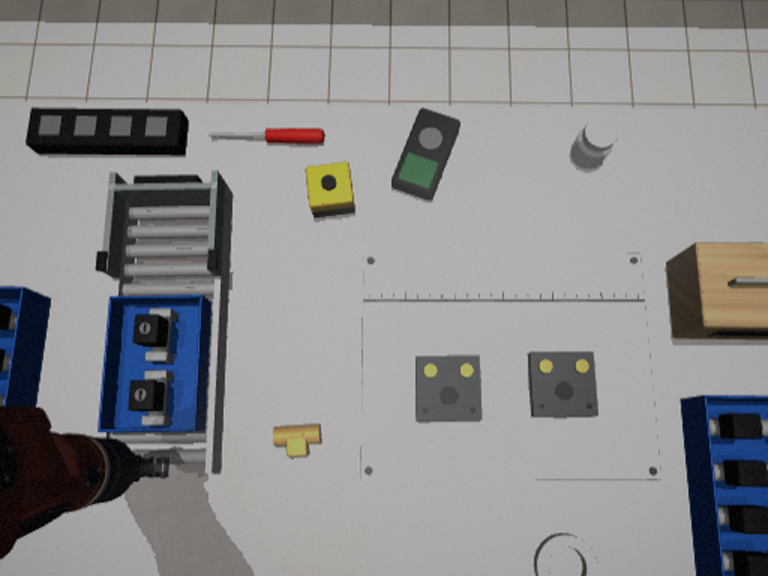

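Both valves stand in the tote at (152,330) and (150,395). The closed gripper is behind the rear wall at (155,466), and the bay is clear ahead.

```bash
python3 - <<'E'
from h import *
for z in(.095,.05): print(np.round([ray('top',(u/1.5,v/1.5),z)[:2] for u,v in((122,186),(210,186),(213,186),(208,470),(217,470))],4).tolist())
E
python3 -m jog '[[0.02,0,0,0],[0.04,0.001,0,0],[0.06,0.002,0,0],[0.08,0.003,0,0],[0.1,0.003,0,0]]'
python3 -m jog '[[0.02,0,0,0],[0.04,0.001,0,0],[0.06,0.002,0,0],[0.08,0.003,0,0],[0.1,0.003,0,0]]'
python3 -m jog '[[0.02,0,0,0],[0.04,0.001,0,0],[0.06,0.002,0,0],[0.08,0.003,0,0],[0.1,0.003,0,0]]'
python3 -m jog '[[0.02,0,0,0],[0.04,0.001,0,0],[0.06,0.002,0,0],[0.08,0.003,0,0],[0.1,0.003,0,0]]'|egrep 'pos|force:'
```

```text
[[0.7494, 0.3788], [0.7512, 0.2413], [0.7513, 0.2366], [0.3247, 0.2095], [0.3249, 0.1969]]
[[0.7682, 0.3997], [0.7701, 0.2555], [0.7702, 0.2506], [0.3228, 0.2222], [0.323, 0.2089]]
time_s: 13.12
tool_pos: [0.3603, 0.3019, 0.072]
orientation: [[-0.999, -0.041, 0.0], [-0.041, 0.999, 0.0], [-0.0, 0.0, -1.0]]
wrist_force: [0.5, 0.7, -0.1]
width: 0.0001
grasp_force: 0.0
time_s: 13.75
tool_pos: [0.3901, 0.3028, 0.0718]
orientation: [[-0.999, -0.041, -0.0], [-0.041, 0.999, -0.0], [0.0, -0.0, -1.0]]
wrist_force: [-0.3, 0.0, -0.8]
width: 0.0002
grasp_force: 0.0
time_s: 14.38
tool_pos: [0.42, 0.3036, 0.0717]
orientation: [[-0.999, -0.041, -0.0], [-0.041, 0.999, -0.0], [0.0, -0.0, -1.0]]
wrist_force: [-2.3, -0.1, -0.9]
width: -0.0003
grasp_force: 1.1
tool_pos: [0.4502, 0.3046, 0.0718]
wrist_force: [-1.9, 1.4, -0.7]
grasp_force: 1.0
```

```bash
python3 -m jog '[[0.02,0,0,0],[0.04,0.001,0,0],[0.06,0.002,0,0],[0.08,0.003,0,0],[0.1,0.003,0,0]]'|egrep 'pos|force:'
python3 -m jog '[[0.02,0,0,0],[0.04,0.001,0,0],[0.06,0.002,0,0],[0.08,0.003,0,0],[0.1,0.003,0,0]]'|egrep 'pos|force:'
python3 -m jog '[[0.01,0,0,0],[0.02,0.001,0,0],[0.03,0.001,0,0],[0.04,0.001,0,0],[0.05,0.002,0,0]]'|egrep 'pos|force:'
```

```text
tool_pos: [0.4802, 0.3055, 0.0718]
wrist_force: [-0.9, -0.8, -0.6]
grasp_force: 0.9
tool_pos: [0.5102, 0.3064, 0.0718]
wrist_force: [-1.4, -0.0, 0.8]
grasp_force: 0.9
tool_pos: [0.525, 0.3069, 0.0718]
wrist_force: [-1.1, -0.7, 0.7]
grasp_force: 0.8
```

Run:
```python
from h import *
save('top','t3.png')
```

```text
(no output)
```

View pics/t3.png

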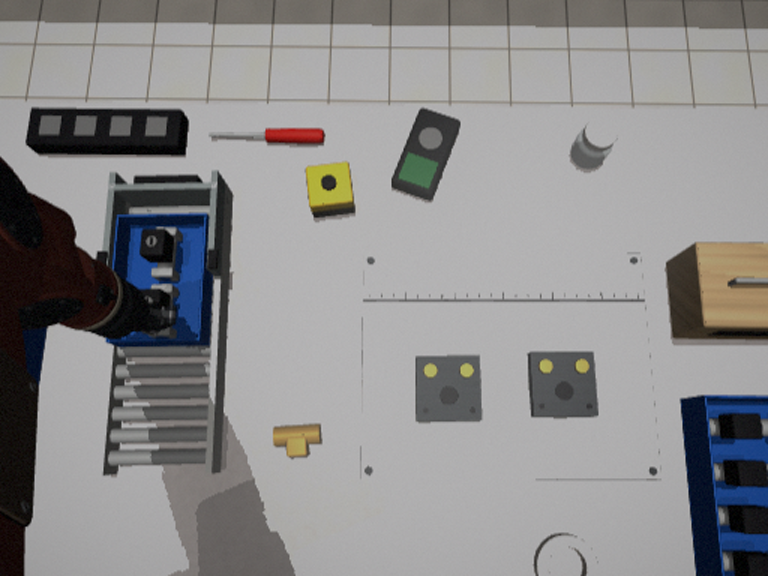

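Run:
```python
from h import *
print(ray('top',(160/1.5,345/1.5),.092),ray('top',(160/1.5,214/1.5),.092),ray('top',(160/1.5,186/1.5),.095),proj('top',(.525,.307,.072))*1.5)
```

```text
[0.5008221  0.29567802 0.092     ] [0.70508138 0.31600368 0.092     ] [0.75021321 0.31941803 0.095     ] [158.8545979  331.05131171]
```

Run:
```python
from h import *
im=save('scene','s4.png',(320,90,460,210),2.8)
t=cv2.imread('pics/raw_t3.png')[130:240,60:160]; s=cv2.imread('pics/raw_s4.png')[90:230,320:450]
a=cv2.resize(t,None,fx=4,fy=4,interpolation=cv2.INTER_CUBIC);b=cv2.resize(s,(390,440),interpolation=cv2.INTER_CUBIC)
cv2.imwrite('pics/c4.png',np.hstack([a,b]))
```

```text
(no output)
```

View pics/c4.png

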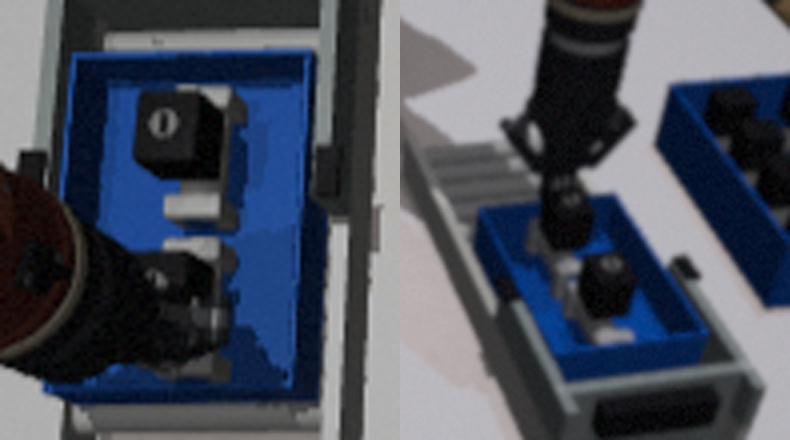

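The tote front rim is at (200,52) in the crop, still short of the stop. The fingers look farther forward than the rear rim, so I'll back off slightly, raise the tool and look again.

```bash
python3 -m jog '[[-0.008,0,0,0],[-0.008,0,0,0],[-0.008,0,0.02,0],[-0.008,0,0.04,0],[-0.008,0,0.06,0]]'|egrep 'pos|force:'
python3 -m jog '[[0,0,0.04,0],[0,0,0.1,0],[0,0,0.2,0],[0,0,0.35,0],[0,0,0.45,0]]'|egrep 'pos|force:'
python3 -m jog '[[-0.2,0,0,0],[-0.4,0,0,0],[-0.6,0,0,0],[-0.75,0,0,0],[-0.75,0,0,0]]'|egrep 'pos|force:'
python3 - <<'E'
from h import *
t=save('top','t5.png')[120:250,60:160,::-1]; s=save('scene','s5.png')[90:230,320:460,::-1]
a=cv2.resize(t,None,fx=4,fy=4,interpolation=cv2.INTER_CUBIC);b=cv2.resize(s,(390,520),interpolation=cv2.INTER_CUBIC)
cv2.imwrite('pics/c5.png',np.hstack([a,b]))
E
```

```text
tool_pos: [0.5226, 0.307, 0.0905]
wrist_force: [-0.5, -0.0, 0.2]
grasp_force: 0.0
tool_pos: [0.5228, 0.3072, 0.2277]
wrist_force: [1.5, -1.0, 0.1]
grasp_force: 0.0
tool_pos: [0.2948, 0.3068, 0.2259]
wrist_force: [0.9, 0.3, 0.0]
grasp_force: 0.0
```

View pics/c5.png

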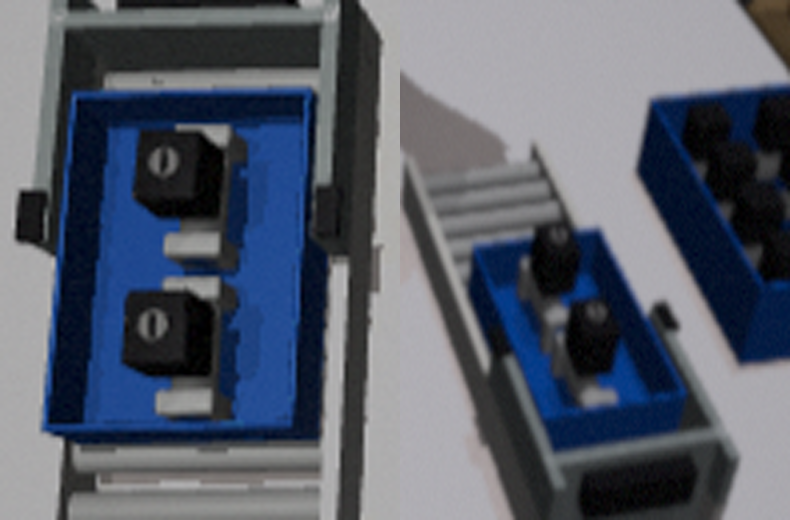

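Run:
```python
from h import *
f=lambda u,v,z: np.round(ray('top',(60+(u+.5)/4-.5,120+(v+.5)/4-.5),z),4)
print('rim',[f(*p,.092) for p in((70,92),(312,90),(45,430),(305,430),(320,440))])
print('motors',f(163,165,.127),f(153,325,.127),'pipe ends near',f(205,280,.08),f(185,412,.08),'far',f(205,130,.08),f(192,258,.08))
print('stop',f(200,20,.095),'cheek start',f(35,195,.095),f(330,190,.095))
# t2 check
g=lambda u,v,z: np.round(ray('top',(u/1.5,v/1.5),z),4)
print('t2 rear rim',g(150,433,.092),'front',g(160,298,.092),'motors',g(145,328,.127),g(144,395,.127),'tool proj',proj('top',(.3276,.2988,.0686))*1.5)
```

```text
rim [array([0.7043, 0.3848, 0.092 ]), array([0.7074, 0.2441, 0.092 ]), array([0.5061, 0.3757, 0.092 ]), array([0.5081, 0.2316, 0.092 ]), array([0.5027, 0.2228, 0.092 ])]
motors [0.6494 0.3119 0.127 ] [0.5588 0.3079 0.127 ] pipe ends near [0.5958 0.2998 0.08  ] [0.5193 0.3036 0.08  ] far [0.6862 0.3086 0.08  ] [0.6087 0.3085 0.08  ]
stop [0.7487 0.3123 0.095 ] cheek start [0.6407 0.3962 0.095 ] [0.646  0.2279 0.095 ]
t2 rear rim [0.3742 0.2974 0.092 ] front [0.5718 0.3027 0.092 ] motors [0.5198 0.3065 0.127 ] [0.4253 0.2979 0.127 ] tool proj [151.75211588 466.22855471]
```

```bash
python3 -m jog '[[0.18,-0.007,0,0],[0.36,-0.007,0,0],[0.541,-0.007,0,0],[0.541,-0.007,-0.2,0],[0.541,-0.007,-0.4,0]]'|egrep 'pos|force:'
python3 -m jog '[[0,0,-0.1,0],[0,0,-0.143,0],[0,0,-0.143,0],[0.05,0,-0.143,0],[0.05,0,-0.143,0]]'|egrep 'pos|force:'
python3 -m jog '[[0.01,0,0,0],[0.02,0,0,0],[0.03,0,0,0],[0.04,0,0,0],[0.05,0,0,0]]'|egrep 'pos|force:'
python3 -m jog '[[0.008,0,0,0],[0.016,0,0,0],[0.024,0,0,0],[0.032,0,0,0],[0.04,0,0,0]]'|egrep 'pos|force:'
python3 - <<'E'
from h import *
im=r.grab_frame('top');cv2.imwrite('pics/t6.png',im[:,:,::-1])
h=cv2.cvtColor(im,cv2.COLOR_RGB2HSV);m=((h[:,:,0]>105)&(h[:,:,0]<125)&(h[:,:,1]>120)).astype(np.uint8)
for u in (90,120,130): 
    v=np.where(m[120:250,u])[0]+120;print(u,v.min(),v.max(),ray('top',(u,v.min()-.5),.092)[0])
E
```

```text
tool_pos: [0.4624, 0.3045, 0.1033]
wrist_force: [-0.0, 0.2, -0.2]
grasp_force: 0.0
tool_pos: [0.4773, 0.3054, 0.0634]
wrist_force: [-1.0, -0.2, 0.2]
grasp_force: 0.0
tool_pos: [0.4898, 0.3049, 0.0619]
wrist_force: [-0.2, 0.9, 0.0]
grasp_force: 0.0
tool_pos: [0.5016, 0.3049, 0.0619]
wrist_force: [-1.6, 1.5, 0.4]
grasp_force: 0.8
90 141 232 0.7099017702121496
120 140 227 0.7132885776016358
130 140 226 0.7135954752187232
```

Contact is now at the expected place (TCP about 0.496) and the tote moves with it. I'll keep this slow pace.

```bash
for i in 1; do python3 -m jog '[[0.008,0,0,0],[0.016,0,0,0],[0.024,0.001,0,0],[0.032,0.001,0,0],[0.04,0.001,0,0]]'|egrep 'pos|force:'
python3 -m jog '[[0.008,0,0,0],[0.016,0,0,0],[0.024,0.001,0,0],[0.032,0.001,0,0],[0.04,0.001,0,0]]'|egrep 'pos|force:'; done
python3 - <<'E'
from h import *
im=r.grab_frame('top')
h=cv2.cvtColor(im,cv2.COLOR_RGB2HSV);m=((h[:,:,0]>105)&(h[:,:,0]<125)&(h[:,:,1]>120)).astype(np.uint8)
for u in (90,120,130): 
    v=np.where(m[115:250,u])[0]+115;print(u,v.min(),v.max(),ray('top',(u,v.min()-.5),.092)[0])
E
```

```text
tool_pos: [0.5138, 0.3052, 0.0619]
wrist_force: [-2.1, 0.4, 0.3]
grasp_force: 0.7
tool_pos: [0.5259, 0.3055, 0.0619]
wrist_force: [-1.0, 1.3, -0.7]
grasp_force: 0.7
90 130 190 0.7371842547399374
120 130 217 0.7381030172665172
130 129 216 0.74090655544201
```

```bash
python3 -m jog '[[0.006,0,0,0],[0.012,0,0,0],[0.018,0,0,0],[0.024,0,0,0],[0.03,0.001,0,0]]'|egrep 'pos|force:'
python3 -m jog '[[0.004,0,0,0],[0.008,0,0,0],[0.012,0,0,0],[0.016,0,0,0],[0.02,0.001,0,0]]'|egrep 'pos|force:'
```

```text
tool_pos: [0.5341, 0.3056, 0.0618]
wrist_force: [-6.2, 0.1, 3.9]
grasp_force: 3.4
tool_pos: [0.5342, 0.3056, 0.0613]
wrist_force: [-26.2, -1.5, 17.9]
grasp_force: 13.4
```

```bash
python3 -m jog '[[-0.005,0,0,0],[-0.015,0,0,0],[-0.05,0,0,0],[-0.15,0,0,0],[-0.3,0,0,0]]'|egrep 'pos|force:'
python3 -m jog '[[0,0,0,0],[0,0,0.2,0],[0,0,0.4,0],[0,0,0.5,0],[0,0,0.5,0]]' |egrep 'pos|force:'
python3 - <<'E'
from h import *
t=save('top','t7.png')[110:240,60:160,::-1]; s=save('scene','s7.png')[110:250,330:470,::-1]
a=cv2.resize(t,None,fx=4,fy=4,interpolation=cv2.INTER_CUBIC);b=cv2.resize(s,(390,520),interpolation=cv2.INTER_CUBIC)
cv2.imwrite('pics/c7.png',np.hstack([a,b]))
E
```

```text
tool_pos: [0.451, 0.3061, 0.062]
wrist_force: [-1.3, 0.4, 0.9]
grasp_force: 0.0
tool_pos: [0.4531, 0.3069, 0.2147]
wrist_force: [0.1, 0.1, -1.0]
grasp_force: 0.0
```

View pics/c7.png

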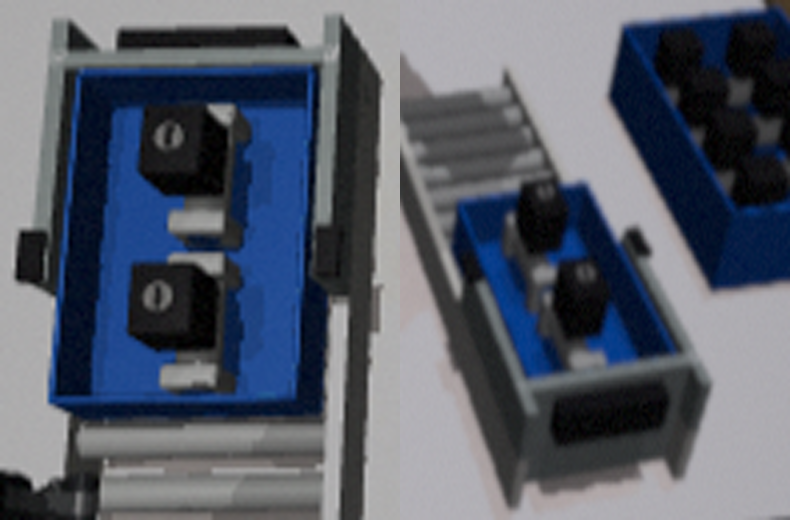

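View pics/t7.png

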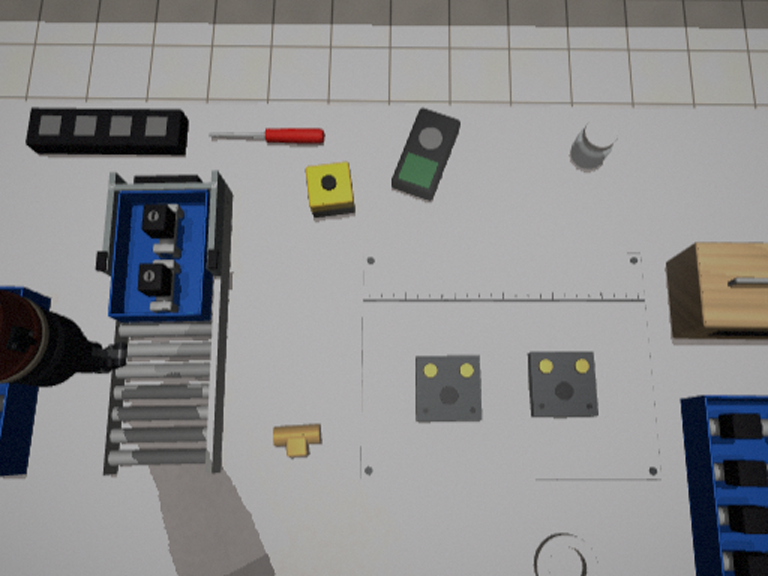

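The tote is home against the stop: its front rim is at row 70 of the crop, right under the stop bar, with both valves upright inside. The plates are unmoved at (448,388) and (563,383). Next I go behind the left plate with the fingers partly open, squared to the bed.

```bash
python3 -m jog '[[-0.1,-0.2,0,-0.026],[-0.2,-0.4,0,-0.026],[-0.303,-0.6,0,-0.026],[-0.303,-0.8,0,-0.026],[-0.303,-0.9,0,-0.026]]' 0.41 60 >/dev/null
python3 -m jog '[[0,-0.2,0,0],[0,-0.4,0,0],[0,-0.567,0,0],[0,-0.567,0,0],[0,-0.567,0,0]]'
cat > pl.py <<'E'
from h import *
def meas(show=True,line=None):
    im=r.grab_frame('top');cv2.imwrite('pics/raw_last.png',im[:,:,::-1]);g=im.max(2).astype(np.float32)
    # scribed line points, then world fit x=a*y+b
    L=[]
    for u in range(248,425):
        c=255-g[190:206,u];c=c-np.median(c);c[c<12]=0
        if c.sum()>0 and (c>0).sum()<=4: L.append(ray('top',(u,190+(c*np.arange(16)).sum()/c.sum()),.006)[:2])
    L=np.array(L); 
    for _ in range(4):
        a=np.polyfit(L[:,1],L[:,0],1);e=abs(L[:,0]-np.polyval(a,L[:,1]));L=L[e<max(.0012,np.median(e)*2)]
    print('line',np.round(a,4),len(L))
    h=cv2.cvtColor(im,cv2.COLOR_RGB2HSV);m=((h[:,:,0]>15)&(h[:,:,0]<38)&(h[:,:,1]>120)).astype(np.uint8);m[:,:240]=0;m[:150]=0;m[300:]=0;m[:,440:]=0
    n,_,st,ce=cv2.connectedComponentsWithStats(m)
    pl=sorted([ray('top',ce[i],.034)[:2] for i in range(1,n) if 25<st[i,4]<400],key=lambda p:-p[1])
    print('plugs',np.round(pl,4).tolist())
    for q in range(0,len(pl)-1,2):
        A,B=pl[q],pl[q+1];F=[]
        # front top edge: dark->light transition scanning up columns, between plugs ends
        K=[proj('top',(A[0],A[1]+.02,.026)),proj('top',(B[0],B[1]-.02,.026))]
        for u in np.arange(np.ceil(K[0][0])+2,K[1][0]-2):
            u=int(u);v0=int(np.interp(u,[K[0][0],K[1][0]],[K[0][1],K[1][1]]));col=g[v0-16:v0+1,u]
            # from plate upward
            lo,hi=80,g[v0-16:v0-10,u].max();th=(lo+185)/2
            for k in range(len(col)-5 if abs(u-proj('top',(*A,.034))[0])>9 and abs(u-proj('top',(*B,.034))[0])>9 else 8,0,-1):
                if col[k]<th<=col[k-1]:
                    F.append(ray('top',(u,v0-16+k-(th-col[k])/(col[k-1]-col[k])),.026)[:2]);break
        F=np.array(F)
        if len(F)>8:
            for _ in range(4):
                f=np.polyfit(F[:,1],F[:,0],1);e=abs(F[:,0]-np.polyval(f,F[:,1]));F=F[e<max(.0012,np.median(e)*2)]
            yc=(A[1]+B[1])/2
            print('plate y',round(yc,4),'edge fit',np.round(f,4),'n',len(F),'gap mm L,R',[round(1e3*(np.polyval(f,yc+d)-np.polyval(a,yc+d)),1) for d in(.05,-.05)],'plug angle',round(np.degrees(np.arctan2(-(A-B)[0],(A-B)[1])),2),'plug x-line',[round(1e3*(p[0]-np.polyval(a,p[1])),1) for p in(A,B)])
        else: print('few',len(F))
E
python3 -c "
from pl import *
meas()"
```

```text
time_s: 26.65
tool_pos: [0.3591, -0.1336, 0.2109]
orientation: [[-1.0, -0.013, -0.002], [-0.013, 1.0, 0.001], [0.002, 0.001, -1.0]]
wrist_force: [0.5, -0.0, 0.4]
width: 0.0601
grasp_force: 0.0
line [-0.0138  0.5926] 152
plugs []
```

```bash
python3 - <<'E'
import cv2,numpy as np
im=cv2.imread('pics/raw_t1.png');h=cv2.cvtColor(im,cv2.COLOR_BGR2HSV)
for p in((287,247),(311,247),(363,244),(388,244)): print(h[p[1],p[0]])
im=cv2.imread('pics/raw_last.png');h=cv2.cvtColor(im,cv2.COLOR_BGR2HSV)
for p in((287,247),(311,247),(363,244),(388,244)): print(h[p[1],p[0]],im[p[1],p[0]])
E
sed -i 's/15)&(h/8)\&(h/; s/min(c)//' pl.py
python3 - <<'E'
from pl import *
meas()
E
```

```text
[ 29 111 173]
[ 30 114 175]
[ 29 122 172]
[ 26 127 173]
[ 30 111 193] [109 192 193]
[ 30 118 192] [103 191 192]
[  4 112 100] [ 56  62 100]
[  5 101  83] [50 55 83]
line [-0.0138  0.5926] 152
plugs []
```

```bash
sed -i 's/>120)/>85)/; s/>8)&(h/>20)\&(h/' pl.py
python3 - <<'E'
from pl import *
meas()
im=cv2.imread('pics/raw_last.png');cv2.imwrite('pics/c8.png',cv2.resize(im[160:340,230:440],None,fx=3,fy=3))
E
```

```text
line [-0.0138  0.5926] 152
plugs [[0.4765, -0.1051], [0.4772, -0.161]]
plate y -0.133 edge fit [-0.0364  0.4956] n 37 gap mm L,R [np.float64(-95.2), np.float64(-92.9)] plug angle 0.68 plug x-line [np.float64(-117.6), np.float64(-117.7)]
```

View pics/c8.png

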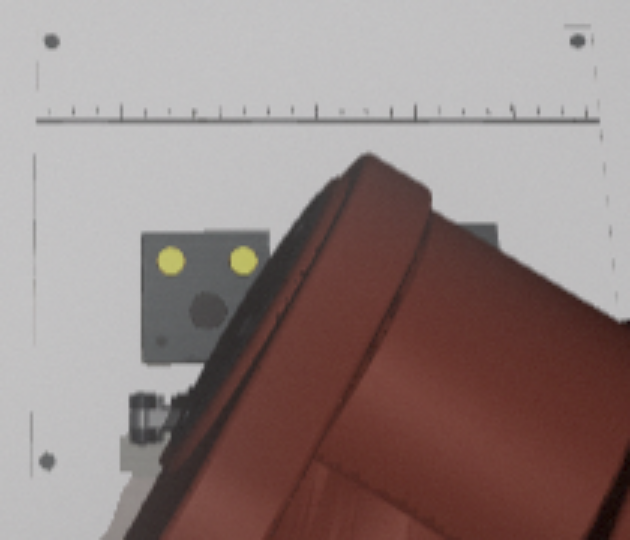

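The left plate is square at (205,298) in the crop and the fingers are behind it at (160,420). The arm hides the right plate. Lower, then push.

```bash
python3 -m jog '[[0,0,-0.2,0],[0,0,-0.4,0],[0,0,-0.55,0],[0,0,-0.6,0],[0,0,-0.6,0]]'|egrep 'pos|force:|width'; python3 -m jog '[[0,0,-0.02,0],[0,0,-0.04,0],[0,0,-0.06,0],[0,0,-0.06,0],[0,0,-0.06,0]]'|egrep 'pos|force:|width'
python3 -m jog '[[0.02,0,0,0],[0.04,0.001,0,0],[0.06,0.001,0,0],[0.08,0.001,0,0],[0.1,0.001,0,0]]'|egrep 'pos|force:'
python3 -m jog '[[0.02,0,0,0],[0.04,0.001,0,0],[0.06,0.001,0,0],[0.08,0.001,0,0],[0.1,0.001,0,0]]'|egrep 'pos|force:'
```

```text
tool_pos: [0.3589, -0.1326, 0.0311]
wrist_force: [-0.4, -0.2, -0.3]
width: 0.0603
grasp_force: 0.0
tool_pos: [0.3598, -0.1341, 0.014]
wrist_force: [-0.9, 0.1, 0.4]
width: 0.0604
grasp_force: 0.0
tool_pos: [0.3902, -0.1337, 0.0139]
wrist_force: [-1.1, 0.2, 0.1]
grasp_force: 0.0
tool_pos: [0.4202, -0.1335, 0.0139]
wrist_force: [0.1, 0.3, 0.3]
grasp_force: 0.0
```

Run:
```python
from pl import *
meas()
im=cv2.imread('pics/raw_last.png');a=cv2.resize(im[160:320,260:360],(400,580),interpolation=cv2.INTER_CUBIC)
s=save('scene','s9.png')[:,:,::-1]
p=proj('scene',(.42,-.1335,.0139)).astype(int);print(p,proj('top',(.42,-.1335,.0139)))
b=cv2.resize(s[p[1]-70:p[1]+50,p[0]-50:p[0]+30],(390,580),interpolation=cv2.INTER_CUBIC)
cv2.imwrite('pics/c9.png',np.hstack([a,b]))
```

```text
line [-0.0138  0.5926] 131
plugs [[0.4861, -0.3428]]
[217 168] [298.22661957 271.91480913]
```

View pics/c9.png

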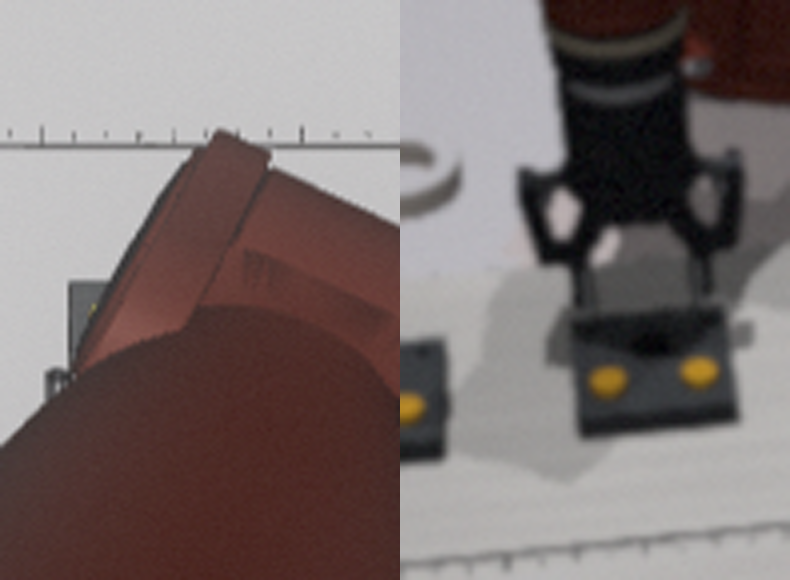

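Run:
```python
from h import *
print('obs tips ~ (205,161.5),(228.5,160)')
for x in(.40,.41,.42,.43):
  for z in(.014,.027,.034): print(x,z,[proj('scene',(x,-.1335+d,z)).round(1).tolist() for d in(-.037,.037)])
print('plate rear top edge',[proj('scene',(.4007,y,.026)).round(1).tolist() for y in(-.083,-.183)])
s=r.get_state();print(s['tool_pos'],s['wrist_force'],s['width'],s['time_s'])
```

```text
obs tips ~ (205,161.5),(228.5,160)
0.4 0.014 [[205.3, 165.6], [228.7, 163.6]]
0.4 0.027 [[204.9, 162.4], [228.4, 160.3]]
0.4 0.034 [[204.6, 160.6], [228.3, 158.5]]
0.41 0.014 [[205.4, 167.6], [228.9, 165.5]]
0.41 0.027 [[204.9, 164.3], [228.7, 162.2]]
0.41 0.034 [[204.7, 162.5], [228.5, 160.5]]
0.42 0.014 [[205.4, 169.6], [229.1, 167.5]]
0.42 0.027 [[205.0, 166.3], [228.9, 164.2]]
0.42 0.034 [[204.8, 164.5], [228.7, 162.4]]
0.43 0.014 [[205.5, 171.6], [229.4, 169.4]]
0.43 0.027 [[205.1, 168.3], [229.1, 166.2]]
0.43 0.034 [[204.9, 166.5], [229.0, 164.4]]
plate rear top edge [[232.7, 160.3], [200.9, 163.1]]
[ 0.42054779 -0.13362001  0.01395868] [-0.01420855 -0.10958961 -0.23597506] 0.06024575319108105 29.4
```

Run:
```python
from h import *
for z in(.205,.215,.225,.235,.245): print(z,proj('top',(.4531,.3069,z))*1.5,proj('scene',(.4531,.3069,z)))
t=cv2.imread('pics/raw_t7.png')[215:260,40:110];s=cv2.imread('pics/raw_s7.png');p=proj('scene',(.4531,.3069,.215)).astype(int);print(p)
b=s[p[1]-50:p[1]+30,p[0]-40:p[0]+40]
cv2.imwrite('pics/c10.png',np.hstack([cv2.resize(t,(390,250),interpolation=cv2.INTER_CUBIC),cv2.resize(b,(250,250),interpolation=cv2.INTER_CUBIC)]))
```

```text
0.205 [116.06726094 368.42340898] [367.62107274 109.33988854]
0.215 [112.71272228 367.51140175] [368.21220093 106.22682572]
0.225 [109.27603525 366.57706063] [368.81028569 103.07712748]
0.235 [105.75414488 365.61955505] [369.41545054  99.89014328]
0.245 [102.14384284 364.63801276] [370.02782196  96.6652071 ]
[368 106]
```

View pics/c10.png

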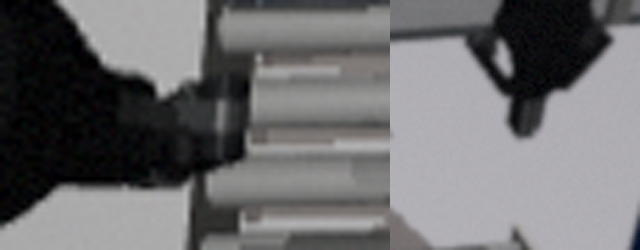

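Run:
```python
from h import *
def tri(a,b):
    P=[]
    for n in('top','scene'):
        K,R,t=cal(n);P.append(K@np.c_[R,t])
    X=cv2.triangulatePoints(P[0],P[1],np.array(a,float),np.array(b,float))[:,0];X=X[:3]/X[3]
    print(X.round(4),proj('top',X).round(1),proj('scene',X).round(1))
tri((84,236.5),(370.6,99.2)); tri((80,236.5),(370.6,99.2))
for z in (.21,.22,.23,.24,.25): print(z,ray('top',(80,236.5),z).round(3),ray('scene',(370.6,99.2),z).round(3))
```

```text
[0.469  0.2909 0.2431] [ 78.2 234.7] [366.2 100.5]
[0.4679 0.2949 0.2432] [ 76.  235.3] [367.5 100.2]
0.21 [0.47  0.302 0.21 ] [0.407 0.331 0.21 ]
0.22 [0.469 0.297 0.22 ] [0.424 0.323 0.22 ]
0.23 [0.467 0.293 0.23 ] [0.441 0.315 0.23 ]
0.24 [0.466 0.289 0.24 ] [0.458 0.308 0.24 ]
0.25 [0.465 0.284 0.25 ] [0.476 0.3   0.25 ]
```

Tip in the crop: top (84,236), scene (370,99). The real fingertip stands about 20-25 mm higher than the reported TCP, which explains passing over the tote wall and over this plate, which has not moved. I'll back out and feel downward in small steps.

```bash
python3 -m jog '[[-0.06,0,0,0],[-0.12,0,0,0],[-0.2,-0.002,0,0],[-0.2,-0.002,0,0],[-0.2,-0.002,0,0]]'|egrep 'pos|force:'
for k in 1; do python3 -m jog '[[0,0,-0.01,0],[0,0,-0.02,0],[0,0,-0.02,0]]'|egrep 'pos|wrist'
python3 -m jog '[[0,0,-0.01,0],[0,0,-0.02,0],[0,0,-0.02,0]]'|egrep 'pos|wrist'; done
```

```text
tool_pos: [0.3608, -0.1345, 0.0142]
wrist_force: [-0.6, 0.3, 0.6]
grasp_force: 0.0
tool_pos: [0.3597, -0.1339, 0.0076]
wrist_force: [-0.7, 0.4, -0.3]
tool_pos: [0.3596, -0.1339, 0.0017]
wrist_force: [0.3, -0.0, 1.3]
```

```bash
python3 -m jog '[[0,0,-0.01,0],[0,0,-0.01,0],[0,0,-0.01,0]]'|egrep 'pos|wrist'
python3 -m jog '[[0,0,-0.01,0],[0,0,-0.01,0],[0,0,-0.01,0]]'|egrep 'pos|wrist'
```

```text
tool_pos: [0.3597, -0.134, -0.0011]
wrist_force: [-0.2, -0.1, -0.6]
tool_pos: [0.3597, -0.134, -0.0041]
wrist_force: [-0.5, 0.4, -0.0]
```

```bash
python3 -m jog '[[0,0,-0.01,0],[0,0,-0.01,0],[0,0,-0.01,0]]'|egrep 'pos|wrist'
python3 -m jog '[[0,0,-0.01,0],[0,0,-0.01,0],[0,0,-0.01,0]]'|egrep 'pos|wrist'
python3 -m jog '[[0.02,0,0,0],[0.04,0,0,0],[0.06,0,0,0],[0.08,0.001,0,0],[0.1,0.001,0,0]]'|egrep 'pos|wrist'
python3 -m jog '[[0.01,0,0,0],[0.02,0,0,0],[0.03,0,0,0],[0.04,0.001,0,0],[0.05,0.001,0,0]]'|egrep 'pos|wrist'
```

```text
tool_pos: [0.3597, -0.134, -0.0071]
wrist_force: [0.3, 0.3, -0.2]
tool_pos: [0.3597, -0.134, -0.0101]
wrist_force: [-0.7, 0.4, 0.7]
tool_pos: [0.3897, -0.1336, -0.0102]
wrist_force: [-6.1, -0.6, 3.8]
tool_pos: [0.4022, -0.1328, -0.0105]
wrist_force: [-8.8, -0.5, 7.9]
```

```bash
python3 -m jog '[[0.02,0,0,0],[0.04,0.001,0,0],[0.06,0.001,0,0],[0.08,0.001,0,0],[0.1,0.001,0,0]]'|egrep 'pos|wrist'
python3 -m jog '[[0.02,0,0,0],[0.04,0.001,0,0],[0.06,0.001,0,0],[0.08,0.001,0,0],[0.1,0.001,0,0]]'|egrep 'pos|wrist'
python3 - <<'E'
from pl import *
meas()
E
```

```text
tool_pos: [0.4323, -0.1325, -0.0106]
wrist_force: [-8.4, 0.8, 6.6]
tool_pos: [0.4623, -0.1322, -0.0106]
wrist_force: [-8.2, -0.0, 6.9]
line [-0.0138  0.5926] 74
plugs [[0.4869, -0.3397]]
```

```bash
cat > ps.py <<'E'
from h import *
def plugs(im,n):
    h=cv2.cvtColor(im,cv2.COLOR_RGB2HSV);m=((h[:,:,0]>12)&(h[:,:,0]<38)&(h[:,:,1]>85)&(h[:,:,2]>90)).astype(np.uint8)
    k,_,st,ce=cv2.connectedComponentsWithStats(m)
    P=[(ray(n,ce[i],.034)[:2],st[i,4]) for i in range(1,k) if 15<st[i,4]<400]
    P=[p for p,a in P if .35<p[0]<.66 and -.44<p[1]<-.02]
    return np.array(sorted(P,key=lambda p:-p[1]))
B=np.array([1e-3*0,0])
def s(im=None):
    if im is None: im=r.grab_frame('scene')
    p=plugs(im,'scene');L=np.array([.5926-.0138*q[1] for q in p]);print(np.c_[p.round(4),((p[:,0]-L)*1e3).round(1)].tolist(),'ang',[round(float(np.degrees(np.arctan2(p[i+1][0]-p[i][0],p[i][1]-p[i+1][1]))),2) for i in range(0,len(p)-1,2)]);return p
E
python3 - <<'E'
from ps import *
t=cv2.imread('pics/raw_t1.png')[:,:,::-1];q=cv2.imread('pics/raw_s1.png')[:,:,::-1]
print('top',plugs(np.ascontiguousarray(t),'top').round(4).tolist());print('scene0');s(np.ascontiguousarray(q));print('now');s()
E
```

```text
top [[0.4765, -0.1051], [0.4773, -0.161], [0.4854, -0.2837], [0.4868, -0.34]]
scene0
[[0.4781, -0.1035, -115.9], [0.4788, -0.1586, -116.0], [0.4861, -0.2815, -110.4], [0.4878, -0.3382, -109.5]] ang [0.71, 1.64]
now
[[0.5522, -0.1022, -41.8], [0.5536, -0.1574, -41.2], [0.487, -0.2809, -109.5], [0.4878, -0.3374, -109.5]] ang [1.46, 0.77]
```

```bash
python3 -m jog '[[0.015,0,0,0],[0.03,0,0,0],[0.045,0.001,0,0],[0.06,0.001,0,0],[0.06,0.001,0,0]]'|egrep 'pos|wrist'
python3 -c "
from ps import *
s()"
python3 -m jog '[[-0.02,0,0,0],[-0.06,0,0,0],[-0.12,0,0,0],[-0.25,0,0.05,0],[-0.3,0,0.2,0]]'|egrep 'pos|wrist'
python3 -m jog '[[-0.05,0.2,0.2,0],[-0.1,0.4,0.4,0],[-0.1,0.6,0.5,0],[-0.1,0.8,0.5,0],[-0.1,1,0.5,0]]'|egrep 'pos|wrist'
python3 -c "
from pl import *
meas()
from ps import *
s()"
```

```text
tool_pos: [0.4816, -0.1321, -0.0105]
wrist_force: [-4.8, -0.3, 2.2]
[[0.5706, -0.1017, -23.4], [0.5711, -0.1571, -23.7], [0.4873, -0.2811, -109.2], [0.4874, -0.3375, -109.8]] ang [0.54, 0.17]
tool_pos: [0.3885, -0.1311, 0.0489]
wrist_force: [1.1, -0.9, 0.3]
tool_pos: [0.3635, 0.13, 0.1969]
wrist_force: [1.1, 0.4, -1.4]
line [-0.0139  0.5926] 116
plugs [[0.569, -0.1038], [0.57, -0.1598], [0.4854, -0.2837], [0.4868, -0.34]]
plate y -0.1318 edge fit [-0.0132  0.5916] n 33 gap mm L,R [np.float64(-1.1), np.float64(-1.1)] plug angle 0.97 plug x-line [np.float64(-25.0), np.float64(-24.9)]
plate y -0.3119 edge fit [-0.0201  0.5033] n 37 gap mm L,R [np.float64(-87.7), np.float64(-87.0)] plug angle 1.42 plug x-line [np.float64(-111.1), np.float64(-110.5)]
[[0.57, -0.1018, -24.0], [0.5707, -0.1581, -24.1], [0.4861, -0.2815, -110.4], [0.4878, -0.3379, -109.4]] ang [0.78, 1.71]
```

Plate a is square and about 1 mm short of the line, within tolerance. Next is plate b.

```bash
python3 -m jog '[[0,-0.2,0,0],[0,-0.4,0,0],[0,-0.6,0,0],[0,-0.8,0,0],[0,-0.9,0,0]]'|egrep 'pos|wrist'
python3 -m jog '[[0,0,0,0],[0,0,0,0],[0,0,0,0]]'
```

```text
tool_pos: [0.3624, -0.1446, 0.1954]
wrist_force: [-0.8, 1.5, -0.5]
time_s: 37.9
tool_pos: [0.3631, -0.1408, 0.1955]
orientation: [[-1.0, -0.015, -0.0], [-0.015, 1.0, 0.0], [0.0, 0.0, -1.0]]
wrist_force: [0.7, 0.4, -0.3]
width: 0.0602
grasp_force: 0.0
```

```bash
python3 -m jog '[[0,-0.2,0,0],[0,-0.4,0,0],[0,-0.571,0,0],[0,-0.571,0,0],[0,-0.571,0,0]]'|egrep 'pos|wrist'
python3 -m jog '[[0,0,-0.15,0],[0,0,-0.3,0],[0,0,-0.45,0],[0,0,-0.56,0],[0,0,-0.56,0]]'|egrep 'pos|wrist'
python3 -m jog '[[0,0,-0.03,0],[0,0,-0.06,0],[0,0,-0.09,0],[0,0,-0.12,0],[0,0,-0.128,0]]'|egrep 'pos|wrist'
python3 -m jog '[[0.02,0,0,0],[0.04,0,0,0],[0.06,0,0,0],[0.08,0.001,0,0],[0.1,0.001,0,0]]'|egrep 'pos|wrist'
python3 -m jog '[[0.01,0,0,0],[0.02,0,0,0],[0.03,0,0,0],[0.04,0.001,0,0],[0.05,0.001,0,0]]'|egrep 'pos|wrist'
python3 -c "
from ps import *
s()"
```

```text
tool_pos: [0.3633, -0.3117, 0.1953]
wrist_force: [-0.1, 0.4, 0.1]
tool_pos: [0.3623, -0.3098, 0.0262]
wrist_force: [-0.0, -0.3, 0.8]
tool_pos: [0.363, -0.3126, -0.0116]
wrist_force: [-0.5, 1.2, -0.2]
tool_pos: [0.3938, -0.3126, -0.0108]
wrist_force: [1.1, 0.1, -0.6]
tool_pos: [0.4066, -0.3119, -0.011]
wrist_force: [-7.6, -1.1, 5.5]
[[0.5708, -0.1016, -23.2], [0.5712, -0.1576, -23.6], [0.4959, -0.2812, -100.6], [0.4969, -0.3372, -100.3]] ang [0.35, 1.07]
```

```bash
python3 -m jog '[[0.02,0,0,0],[0.04,0.001,0,0],[0.06,0.001,0,0],[0.08,0.001,0,0],[0.1,0.001,0,0]]'|egrep 'pos|wrist'
python3 -m jog '[[0.02,0,0,0],[0.04,0.001,0,0],[0.06,0.001,0,0],[0.08,0.001,0,0],[0.1,0.001,0,0]]'|egrep 'pos|wrist'
python3 -m jog '[[0.015,0,0,0],[0.03,0,0,0],[0.045,0.001,0,0],[0.057,0.001,0,0],[0.057,0.001,0,0]]'|egrep 'pos|wrist'
python3 -c "
from ps import *
s()"
```

```text
tool_pos: [0.4366, -0.3116, -0.0111]
wrist_force: [-6.7, -0.5, 5.2]
tool_pos: [0.4665, -0.3113, -0.0111]
wrist_force: [-7.9, 0.4, 5.9]
tool_pos: [0.4841, -0.3111, -0.0111]
wrist_force: [-5.2, -1.2, 3.4]
[[0.5708, -0.1016, -23.2], [0.571, -0.1575, -23.8], [0.5733, -0.2811, -23.1], [0.5739, -0.3362, -23.3]] ang [0.12, 0.64]
```

Same reading as plate a. Withdraw clear and measure everything from the top.

```bash
python3 -m jog '[[-0.02,0,0,0],[-0.06,0,0,0],[-0.12,0,0,0],[-0.25,0,0.05,0],[-0.3,0,0.2,0]]'|egrep 'pos|wrist'
python3 -m jog '[[-0.05,0.2,0.2,0],[-0.1,0.4,0.4,0],[-0.1,0.6,0.5,0],[-0.1,0.8,0.5,0],[-0.1,1,0.5,0]]'|egrep 'pos|wrist'
python3 -m jog '[[0,0.2,0,0],[0,0.4,0,0],[0,0.6,0,0],[0,0.8,0,0],[0,0.8,0,0]]'|egrep 'time|pos|wrist'
python3 -c "
from pl import *
meas()
save('top','t11.png')
from ps import *
s()"
```

```text
tool_pos: [0.3915, -0.3093, 0.0478]
wrist_force: [1.6, -0.4, 0.6]
tool_pos: [0.3658, -0.0493, 0.1958]
wrist_force: [1.0, 0.9, 0.2]
time_s: 44.88
tool_pos: [0.3649, 0.1928, 0.1945]
wrist_force: [0.0, -0.7, -1.3]
line [-0.0137  0.5926] 79
plugs [[0.569, -0.1038], [0.57, -0.1598], [0.5717, -0.2828], [0.5729, -0.3386]]
plate y -0.1318 edge fit [-0.0127  0.5922] n 33 gap mm L,R [np.float64(-0.5), np.float64(-0.6)] plug angle 0.97 plug x-line [np.float64(-25.0), np.float64(-24.9)]
plate y -0.3107 edge fit [-0.0148  0.5916] n 33 gap mm L,R [np.float64(-0.7), np.float64(-0.6)] plug angle 1.26 plug x-line [np.float64(-24.8), np.float64(-24.4)]
[[0.57, -0.1018, -24.0], [0.571, -0.158, -23.8], [0.5728, -0.2809, -23.7], [0.5731, -0.3364, -24.1]] ang [1.08, 0.33]
```

View pics/t11.png

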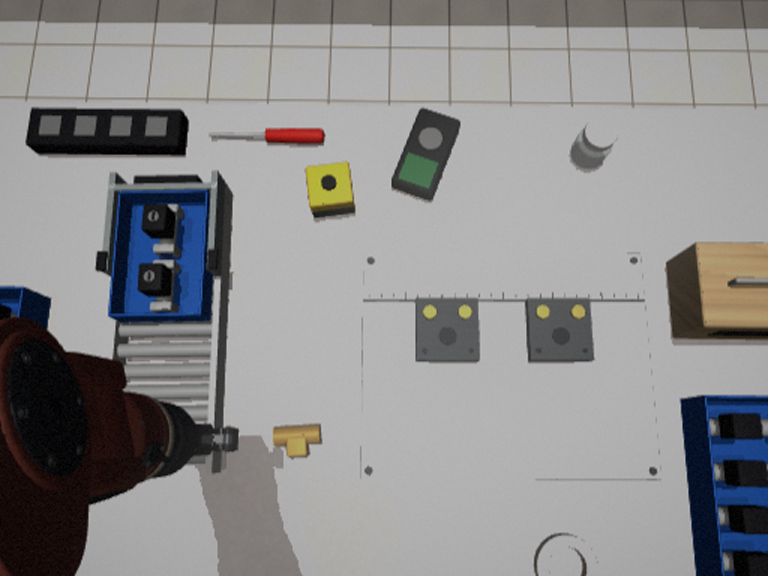

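Both plate front edges lie on the line (row 298). The tote is home with both valves in it, the tee and switch box are unmoved, and the arm is clear.

```bash
python3 -c "
from h import *
print(r.job_done())"
```

```text
the job is handed in; nothing more can be done
None
```

I handed the job in but got no verdict back; by my last measurements both valves present are in the tote, the tote is home against the stop, and both plates are square with their front edges about 1 mm short of the scribed line.

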